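# Unload the forming die

## Task

First turn the selector knob to the green mark (unload), and leave it there while you lift every part out of the open die: put each silvery bracket in a pocket of the blue tray, one to a pocket and down inside it, any way up, and the orange setup piece in the red bin. When the die is empty and all parts are put away, turn the selector to the yellow mark (standby) and let go; do not disturb the other things on the bench.

Things in the scene. Friction and masses are not known exactly. Their poses are not given: they have to be found in the camera images.
- bracket1: formed silvery U-channel bracket, 60 long (x) x 42 wide (y) x 40 high (z), 4 mm sheet: web at the bottom, two upright flanges along x, open at the top (+z) and both ends. Origin at the centre of that 60x42x40 envelope. Starts in a die cavity, flanges standing 22 mm above the die face, to be pinched across the flanges (along y). May be absent
- bracket2: formed silvery U-channel bracket, 60 long (x) x 42 wide (y) x 40 high (z), 4 mm sheet: web at the bottom, two upright flanges along x, open at the top (+z) and both ends. Origin at the centre of that 60x42x40 envelope. Starts in a die cavity, flanges standing 22 mm above the die face, to be pinched across the flanges (along y). May be absent
- bracket3: formed silvery U-channel bracket, 60 long (x) x 42 wide (y) x 40 high (z), 4 mm sheet: web at the bottom, two upright flanges along x, open at the top (+z) and both ends. Origin at the centre of that 60x42x40 envelope. Starts in a die cavity, flanges standing 22 mm above the die face, to be pinched across the flanges (along y). May be absent
- bracket4: formed silvery U-channel bracket, 60 long (x) x 42 wide (y) x 40 high (z), 4 mm sheet: web at the bottom, two upright flanges along x, open at the top (+z) and both ends. Origin at the centre of that 60x42x40 envelope. Starts in a die cavity, flanges standing 22 mm above the die face, to be pinched across the flanges (along y). May be absent
- bracket5: formed silvery U-channel bracket, 60 long (x) x 42 wide (y) x 40 high (z), 4 mm sheet: web at the bottom, two upright flanges along x, open at the top (+z) and both ends. Origin at the centre of that 60x42x40 envelope. Starts in a die cavity, flanges standing 22 mm above the die face, to be pinched across the flanges (along y). May be absent
- setup_piece: the setup piece: same shape, size and origin as the brackets but bright orange; always present, also in a die cavity at the start
- die: open lower forming die, fixed: steel block 250 (x) x 178 (y), flat top 48 mm above the bench, on a blue base 280 x 198 x 16. Origin: centre of its underside. Six open cavities 64 x 46, 18 deep (floor at 30 mm), centres at x = -80, 0, 80 and y = -41, 41; a part in a cavity has its origin 50 mm above the bench
- tray: loose blue plastic tray 245 (x) x 165 (y) x 20 high with six pockets, three along x by two along y, each 76 x 76 inside; floor 4 mm and walls 4 mm thick. Origin at the centre of its underside. Die and tray may be on either side.
- pocket1 (a point): centre of one pocket of the blue tray, on its floor (4 mm above the bench); axes as the tray's
- pocket2 (a point): centre of one pocket of the blue tray, on its floor (4 mm above the bench); axes as the tray's
- pocket3 (a point): centre of one pocket of the blue tray, on its floor (4 mm above the bench); axes as the tray's
- pocket4 (a point): centre of one pocket of the blue tray, on its floor (4 mm above the bench); axes as the tray's
- pocket5 (a point): centre of one pocket of the blue tray, on its floor (4 mm above the bench); axes as the tray's
- pocket6 (a point): centre of one pocket of the blue tray, on its floor (4 mm above the bench); axes as the tray's
- scrap_bin: loose open red bin 135 x 135 x 50 high, walls and floor 4 mm. Origin at the centre of its underside
- console: grey control box, fixed, 120 x 120 x 55 high with a black panel on top that bears the selector; origin at the centre of its underside
- selector (a joint): angle (rad) of the detented selector knob, growing clockwise seen from above: it clicks into place at the red mark (0), the yellow mark (0.7) and the green mark (1.4); travel -0.2 to 1.6. It starts at red
- selector_grip (a point): on the knob's vertical axis, 78 mm above the bench, mid grip bar (50 long x 12 wide, 64 to 88 mm above the bench, on a disc of 56 mm diameter). Its x runs along the bar to the white pointer end and turns with the knob; z up. Coloured dots 43 mm from the axis: at 0.7 rad (red), 0 (yellow), -0.7 (green) from the console's x
- screwdriver: orange electric screwdriver, 215 long, 32 thick, lies on the bench, not part of the job, leave it alone; origin at the centre of its underside
- tape_roll: yellow tape roll, 84 diameter x 24 high, lies on the bench, not part of the job, leave it alone; origin at the centre of its underside
- caliper: digital caliper lying flat, 190 long, 10 high, lies on the bench, not part of the job, leave it alone; origin at the centre of its underside
- carton: small cardboard carton 110 x 80 x 60 high, lies on the bench, not part of the job, leave it alone; origin at the centre of its underside
There are look-alikes about, which are no part of the job. What is shaped like the bracket1 but purple is not meant.

How it is judged:
On the way, in this order (a step that is already met when the one before it is completed fails the run):
1. the selector is at the green mark (value of joint selector between 1.2 and 1.6 rad), for 0.3 s.
2. with the selector still at green, every silvery bracket is in its own tray pocket and the orange piece is in the red bin (value of joint selector between 1.05 and 1.75 rad and (horizontal distance between bracket1 and pocket1 below 0.03 m or horizontal distance between bracket1 and pocket2 below 0.03 m or horizontal distance between bracket1 and pocket3 below 0.03 m or horizontal distance between bracket1 and pocket4 below 0.03 m or horizontal distance between bracket1 and pocket5 below 0.03 m or horizontal distance between bracket1 and pocket6 below 0.03 m) and z of bracket1 in the frame of tray between 0 and 0.038 m and (horizontal distance between bracket2 and pocket1 below 0.03 m or horizontal distance between bracket2 and pocket2 below 0.03 m or horizontal distance between bracket2 and pocket3 below 0.03 m or horizontal distance between bracket2 and pocket4 below 0.03 m or horizontal distance between bracket2 and pocket5 below 0.03 m or horizontal distance between bracket2 and pocket6 below 0.03 m) and z of bracket2 in the frame of tray between 0 and 0.038 m and (horizontal distance between bracket3 and pocket1 below 0.03 m or horizontal distance between bracket3 and pocket2 below 0.03 m or horizontal distance between bracket3 and pocket3 below 0.03 m or horizontal distance between bracket3 and pocket4 below 0.03 m or horizontal distance between bracket3 and pocket5 below 0.03 m or horizontal distance between bracket3 and pocket6 below 0.03 m) and z of bracket3 in the frame of tray between 0 and 0.038 m and (horizontal distance between bracket4 and pocket1 below 0.03 m or horizontal distance between bracket4 and pocket2 below 0.03 m or horizontal distance between bracket4 and pocket3 below 0.03 m or horizontal distance between bracket4 and pocket4 below 0.03 m or horizontal distance between bracket4 and pocket5 below 0.03 m or horizontal distance between bracket4 and pocket6 below 0.03 m) and z of bracket4 in the frame of tray between 0 and 0.038 m and (horizontal distance between bracket5 and pocket1 below 0.03 m or horizontal distance between bracket5 and pocket2 below 0.03 m or horizontal distance between bracket5 and pocket3 below 0.03 m or horizontal distance between bracket5 and pocket4 below 0.03 m or horizontal distance between bracket5 and pocket5 below 0.03 m or horizontal distance between bracket5 and pocket6 below 0.03 m) and z of bracket5 in the frame of tray between 0 and 0.038 m and horizontal distance between bracket1 and bracket2 above 0.038 m and horizontal distance between each of bracket1, bracket2 and bracket3 above 0.038 m and horizontal distance between each of bracket1, bracket2, bracket3 and bracket4 above 0.038 m and horizontal distance between each of bracket1, bracket2, bracket3, bracket4 and bracket5 above 0.038 m and x of setup_piece in the frame of scrap_bin between -0.058 and 0.058 m and y of setup_piece in the frame of scrap_bin between -0.058 and 0.058 m and z of setup_piece in the frame of scrap_bin between 0 and 0.045 m), for 0.3 s.
At the end, for the whole second after the job is handed in: Selector within 0.2 rad of yellow; each bracket alone in a pocket, within 30 mm of its centre, origin under 38 mm above the tray's underside; orange piece in the red bin (within 58 mm of its middle along each side, origin under 45 mm); all released and at rest (value of joint selector between 0.5 and 0.9 rad and (horizontal distance between bracket1 and pocket1 below 0.03 m or horizontal distance between bracket1 and pocket2 below 0.03 m or horizontal distance between bracket1 and pocket3 below 0.03 m or horizontal distance between bracket1 and pocket4 below 0.03 m or horizontal distance between bracket1 and pocket5 below 0.03 m or horizontal distance between bracket1 and pocket6 below 0.03 m) and z of bracket1 in the frame of tray between 0 and 0.038 m and (horizontal distance between bracket2 and pocket1 below 0.03 m or horizontal distance between bracket2 and pocket2 below 0.03 m or horizontal distance between bracket2 and pocket3 below 0.03 m or horizontal distance between bracket2 and pocket4 below 0.03 m or horizontal distance between bracket2 and pocket5 below 0.03 m or horizontal distance between bracket2 and pocket6 below 0.03 m) and z of bracket2 in the frame of tray between 0 and 0.038 m and (horizontal distance between bracket3 and pocket1 below 0.03 m or horizontal distance between bracket3 and pocket2 below 0.03 m or horizontal distance between bracket3 and pocket3 below 0.03 m or horizontal distance between bracket3 and pocket4 below 0.03 m or horizontal distance between bracket3 and pocket5 below 0.03 m or horizontal distance between bracket3 and pocket6 below 0.03 m) and z of bracket3 in the frame of tray between 0 and 0.038 m and (horizontal distance between bracket4 and pocket1 below 0.03 m or horizontal distance between bracket4 and pocket2 below 0.03 m or horizontal distance between bracket4 and pocket3 below 0.03 m or horizontal distance between bracket4 and pocket4 below 0.03 m or horizontal distance between bracket4 and pocket5 below 0.03 m or horizontal distance between bracket4 and pocket6 below 0.03 m) and z of bracket4 in the frame of tray between 0 and 0.038 m and (horizontal distance between bracket5 and pocket1 below 0.03 m or horizontal distance between bracket5 and pocket2 below 0.03 m or horizontal distance between bracket5 and pocket3 below 0.03 m or horizontal distance between bracket5 and pocket4 below 0.03 m or horizontal distance between bracket5 and pocket5 below 0.03 m or horizontal distance between bracket5 and pocket6 below 0.03 m) and z of bracket5 in the frame of tray between 0 and 0.038 m and horizontal distance between bracket1 and bracket2 above 0.038 m and horizontal distance between each of bracket1, bracket2 and bracket3 above 0.038 m and horizontal distance between each of bracket1, bracket2, bracket3 and bracket4 above 0.038 m and horizontal distance between each of bracket1, bracket2, bracket3, bracket4 and bracket5 above 0.038 m and x of setup_piece in the frame of scrap_bin between -0.058 and 0.058 m and y of setup_piece in the frame of scrap_bin between -0.058 and 0.058 m and z of setup_piece in the frame of scrap_bin between 0 and 0.045 m and linear speed of each of bracket1, bracket2, bracket3, bracket4, bracket5, setup_piece below 0.02 m/s); the robot touches nothing.
It fails at once if a part is lifted out of the die while the selector is not at the green mark (not (value of joint selector between 1.05 and 1.75 rad) and ((z of bracket1 in the frame of die between 0.085 and 0.3 m and x of bracket1 in the frame of die between -0.12 and 0.12 m and y of bracket1 in the frame of die between -0.085 and 0.085 m) or (z of bracket2 in the frame of die between 0.085 and 0.3 m and x of bracket2 in the frame of die between -0.12 and 0.12 m and y of bracket2 in the frame of die between -0.085 and 0.085 m) or (z of bracket3 in the frame of die between 0.085 and 0.3 m and x of bracket3 in the frame of die between -0.12 and 0.12 m and y of bracket3 in the frame of die between -0.085 and 0.085 m) or (z of bracket4 in the frame of die between 0.085 and 0.3 m and x of bracket4 in the frame of die between -0.12 and 0.12 m and y of bracket4 in the frame of die between -0.085 and 0.085 m) or (z of bracket5 in the frame of die between 0.085 and 0.3 m and x of bracket5 in the frame of die between -0.12 and 0.12 m and y of bracket5 in the frame of die between -0.085 and 0.085 m) or (z of setup_piece in the frame of die between 0.085 and 0.3 m and x of setup_piece in the frame of die between -0.12 and 0.12 m and y of setup_piece in the frame of die between -0.085 and 0.085 m))).
It fails at once if a bystander on the bench is pushed more than 4 cm (distance of any of screwdriver, tape_roll, caliper, carton from where it was at the start of the episode above 0.04 m).
Of bracket1, bracket2, bracket3, bracket4, bracket5 only 3 to 5 are there at a start; the rules pass over those that are not, and their reading is None.
At some moment in a run one of tray, scrap_bin may be knocked a few centimetres aside while the robot is not near it.
Once in a run the grip may slacken for a moment while it holds something.
It also fails if it takes over 210 s, if anything falls off the work surface, if the arm or the gripper's body presses on something with over 40 N, if the wrist force passes 120 N, or if a joint passes its speed limit or range.

## Robot

A 6-joint arm with a two-finger parallel gripper is mounted at the origin on the work surface. World frame = base frame: x ahead of the robot, y to its left, z up, the work surface at z = 0. Lengths are in m, angles in rad, forces in N, time in s.
With the tool pointing down it reaches from about 0.3 to 0.85 m from the base axis. Payload 4.2 kg.
Tool frame: the origin (TCP) lies on the centre line of the jaws, within the pads' length; the fingertips stand 17 mm ahead of it and the grasp point (between the pads) lies 2 mm behind it; z points along the fingers, y is the line along which they close (so a half turn about z gives the same grasp; the last joint's range is limited). The gripper opens to 91 mm and grips with 3 to 60 N. Pads are 32 mm wide; open, the fingers measure 118 mm over their backs; the gripper's body (76 mm by 178 mm) begins 60 mm behind the grasp point.
Start: joints at [1.16, 0.32, 1.565, -0, 1.257, -0.02], TCP at [0.219, 0.532, 0.231] pointing down, gripper open.
Joint ranges: [-3.11, 3.11], [-0.84, 2.01], [0.21, 2.61], [-1.34, 4.49], [0.05, 2.63], [-2.56, 2.56]. Speed limits (rad/s): [2.57, 2.57, 3.14, 3.14, 3.14, 3.14].

## Interface

Orientations are given as [roll, pitch, yaw] about the fixed x, y, z axes, in that order (R = Rz(yaw) Ry(pitch) Rx(roll)).
In Python, from rig import arm, imaging gives the robot as it stands.
- The arm moves only by the tool play_rows, never from a script. Its argument "series" is a list of rows, each a list of 3 entries, a list of its own where there are three numbers: the turn, a rotation vector about the world's x, y, z each as a share of pi rad, from -1 to 1, then the shift along the world's x, y, z each as a share of 300 mm, from -1 to 1, then the opening, from 0 (shut) to 1 (fully open). In form: [[[rx, ry, rz], [x, y, z], jaw], ...]. A call has 1 to 20 rows; each row shifts and turns the commanded pose from where the row before left it; what a row does not reach is not made up. A row lasts 1/12 s, in which the tool goes at most 41.7 mm and 7.16 degrees, less where a joint would pass 70% of its speed; a pose out of reach is approached as far as the arm can. A call with a number of a shift or a turn outside -1 to 1 is refused whole. A call with a gripper value outside its range is refused whole. The fingers move at their own pace and stop on an object; "squeeze" is the grip in N (left out, the last holds). Time passes only in rows, so rows that do not move let the fingers close. It gives the time, the measured TCP pose, the force, the opening and the grip force at its end, in the units of the state.
- arm.observe(): the state, without advancing time (a new reading comes with each control period).
- imaging.get_image(name): name is "side" or "top"; returns a dict with "image" (384x512x3 uint8, red, green, blue), "depth" (384x512 float32, m along the optical axis (not along the pixel's ray), 0 where there is no reading), "fx", "fy", "cx", "cy" (pixels), "pose" (4x4, takes a point from camera to world coordinates). Camera axes: x right, y down, z forward; pixel columns grow to the right and rows downward; lengths in m; the calibration is good to about 2 mm. A picture is of the moment at which its call begins.
- arm.job_done(): hands the job in; it is judged then, once.
The state is a dict: "time_s": time; "q": joint angles; "joint_vel": joint speeds; "joint_torque": joint torques, N m; "tcp_pos": TCP position; "ee_rot": TCP orientation; "contact_force": force on the tool from outside, world axes, zero at the start; "wrist_torque": the same for the moment, N m; "opening": finger opening in m; "finger_force": force on a finger pad.
Only numpy, scipy, OpenCV 4.12 (cv2) and the standard library are available. Lean on these libraries where they do the work, as an engineer would, in place of code of your own. Each camera call takes 0.05 s, during which the arm holds its last target. There are 200 camera calls.

## Working session

There is one attempt and no reset: what is moved stays moved. The work goes in short steps, Python scripts to look and compute and a tool call to move; the robot and the scene stay as the last step left them, time stands still between calls to the robot, and variables do not carry over. Pictures are saved under pics/ and viewed, at most 14 in all, crops included, and the job is handed in when it is done.

Besides the shell and the picture viewer there is one more tool, called after ">>>" by a JSON object that holds its "op" and its "data". play_rows: Moves the arm, as the interface text tells. Shift numbers are shares of 300 mm and turn numbers shares of pi rad, none past 1 either way. Its arguments: {"type":"object","properties":{"series":{"type":"array","items":{"type":"array"}},"squeeze":{"type":"number"}},"required":["series"]}

```bash
mkdir -p pics
cat > h.py <<'E'
import numpy as np, cv2
from rig import arm, imaging
def shot(n,fn=None):
    d=imaging.get_image(n)
    if fn: cv2.imwrite('pics/'+fn,d['image'][:,:,::-1])
    return d
def cloud(d):
    z=d['depth']; v,u=np.mgrid[:384,:512]
    p=np.stack([(u-d['cx'])/d['fx']*z,(v-d['cy'])/d['fy']*z,z],-1)
    w=p@d['pose'][:3,:3].T+d['pose'][:3,3]; w[z==0]=np.nan
    return w
def ray(d,u,v,h):
    r=d['pose'][:3,:3]@np.array([(u-d['cx'])/d['fx'],(v-d['cy'])/d['fy'],1.]); o=d['pose'][:3,3]
    return o+r*(h-o[2])/r[2]
E
python3 - <<'E'
from h import *
print(arm.observe())
for n in('top','side'):
    d=shot(n,n+'0.png'); np.savez(n+'0.npz',**d); print(n,d['fx'],d['pose'])
E
```

```text
{'time_s': 0.0, 'q': array([ 1.16003082e+00,  3.20287021e-01,  1.56565974e+00, -4.19537630e-05,
        1.25736876e+00, -1.99837194e-02]), 'joint_vel': array([ 0.00018015,  0.00034123, -0.00136162,  0.00039511, -0.00105013,
       -0.00188029]), 'joint_torque': array([ 6.42352443e-04, -4.12470782e+01, -2.31976497e+01,  7.27433665e-02,
        4.58260160e-02, -1.38695286e-04]), 'tcp_pos': array([0.21884241, 0.53122813, 0.23013053]), 'ee_rot': array([-3.13986933e+00,  5.45256955e-06,  2.75082384e+00]), 'contact_force': array([ 0.64591136,  0.14242599, -0.6790068 ]), 'wrist_torque': array([ 0.03447699,  0.00581231, -0.02675041]), 'finger_force': 0.0, 'opening': 0.09122277903756167}
top 347.28900550886425 [[ 0.02716942 -0.98700834  0.15835517  0.3477991 ]
 [-0.99960478 -0.02796964 -0.00282646 -0.00184991]
 [ 0.00721888 -0.15821579 -0.98737817  1.0813156 ]
 [ 0.          0.          0.          1.        ]]
side 428.6863476813486 [[ 0.81992188 -0.44878198  0.35541925  0.04939825]
 [-0.57220327 -0.62331606  0.53297327 -0.71107741]
 [-0.01765027 -0.6403685  -0.76786499  1.09059993]
 [ 0.          0.          0.          1.        ]]
```

View pics/top0.png

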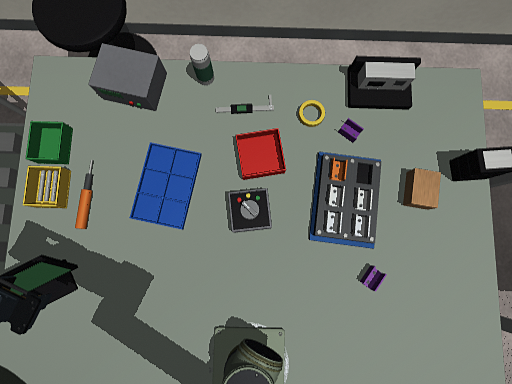

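View pics/side0.png

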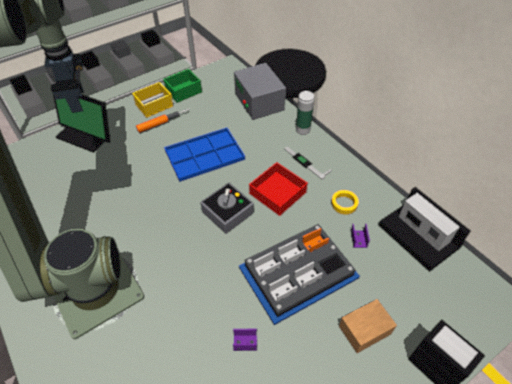

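Top view: the tray is at (165,186), the red bin at (260,153), the console at (249,209) and the die at (345,198). The orange setup piece is in the die at (338,170). There are four silvery brackets at (335,195), (362,198), (333,222) and (360,224), and the cavity at (366,173) is empty. The purple look-alikes at (350,130) and (373,277) lie outside the die, so I leave them out.

```bash
cat >> h.py <<'E'
def hsv(d): return cv2.cvtColor(d['image'],cv2.COLOR_RGB2HSV)
def rect(P):
    (c,s,a)=cv2.minAreaRect((P*1000).astype(np.float32)); 
    if s[0]<s[1]: s=s[::-1]; a+=90
    a=(a+90)%180-90
    return np.round(c,1),np.round(s,1),round(a,1)
def big(m):
    n,l,st,_=cv2.connectedComponentsWithStats(m.astype(np.uint8)); 
    return l==1+np.argmax(st[1:,4])
def measure(d,which):
    W=cloud(d);H=hsv(d);h,s,v=H[...,0],H[...,1],H[...,2]; z=W[...,2];x=W[...,0];y=W[...,1]
    blue=(h>100)&(h<125)&(s>130)&(v>60)
    ws=(x>.1)&(x<.75)&(abs(y)<.6)
    out={}
    if 'tray' in which: m=big(blue&(y>.1)&ws&(z<.04)); out['tray']=m
    if 'bin' in which: out['bin']=big(((h<6)|(h>174))&(s>150)&(v>60)&ws&(z<.07))
    if 'bin' in which: out['binrim']=out['bin']&(z>.04)
    if 'console' in which: out['console']=big((z>.048)&(z<.062)&ws&(abs(y)<.12)&(x<.5)&(x>.2)&(s<90))
    if 'knob' in which: out['knob']=(z>.080)&(z<.095)&(abs(y)<.12)&(x<.5)&(x>.2)
    if 'die' in which: out['die']=big(ws&(y<-.1)&(z>.042)&(z<.053)); out['diebase']=blue&(y<-.1)&ws
    if 'parts' in which:
        out['tops']=(z>.060)&(z<.08)&(y<-.1)&(y>-.4)&(x>.25)&(x<.6)
    for k,m in out.items(): print(k,m.sum(),rect(np.c_[x[m],y[m]]),'z',np.round(np.nanpercentile(z[m],[5,50,95]),4))
    return out,W,H
E
python3 - <<'E'
from h import *
for n in('top','side'):
    d=dict(np.load(n+'0.npz')); print(n)
    out,W,H=measure(d,['tray','bin','console','knob','die','parts'])
    nc,l,st,c=cv2.connectedComponentsWithStats(out['tops'].astype(np.uint8))
    for i in range(1,nc):
        if st[i,4]>8: print('  top',np.round(c[i]),st[i,4],rect(W[l==i][:,:2]))
E
```

```text
top
tray 4065 (array([520.4, 275.2]), array([244.5, 166.3]), -10.4) z [0.0008 0.0044 0.0196]
bin 1900 (array([625.2, -16.2]), array([136.1, 134.4]), 11.2) z [0.0008 0.0046 0.0496]
binrim 248 (array([625.2, -16.2]), array([136.1, 134.4]), 11.2) z [0.0422 0.049  0.0527]
console 1163 (array([446.7,  11.8]), array([120.1, 118. ]), -82.3) z [0.0517 0.0552 0.0585]
knob 79 (array([448. ,  12.3]), array([49. , 12.1]), 45.6) z [0.0845 0.0885 0.091 ]
die 2973 (array([ 494. , -284.7]), array([251.1, 179.4]), -6.0) z [0.0441 0.0475 0.0508]
diebase 601 (array([ 492.6, -284. ]), array([278.5, 195.4]), -6.2) z [0.0123 0.0156 0.019 ]
tops 439 (array([ 490.7, -284.5]), array([213.3, 125.8]), -5.9) z [0.0614 0.0686 0.0721]
  top [332. 169.] 34 (array([ 574. , -233.1]), array([47.5,  5. ]), -7.2)
  top [345. 170.] 40 (array([ 572.3, -270.7]), array([53.8,  4.9]), -7.6)
  top [330. 194.] 39 (array([ 499.9, -224.7]), array([58.2,  4.1]), -6.7)
  top [343. 196.] 41 (array([ 494.2, -262.5]), array([57.5,  4.9]), -6.6)
  top [358. 197.] 47 (array([ 490.1, -306.5]), array([58.4,  4.4]), -5.8)
  top [370. 199
[... 1107 characters left out ...]
36.7]), array([52.3,  7.9]), -4.1)
  top [319. 243.] 56 (array([ 570.9, -274.7]), array([54.7,  7.8]), -6.8)
  top [288. 245.] 56 (array([ 497.1, -228. ]), array([61.4,  6. ]), -7.0)
  top [295. 255.] 61 (array([ 492.5, -266.2]), array([59.5,  5.8]), -8.0)
  top [263. 257.] 68 (array([ 418.2, -220.3]), array([60.1,  5.6]), -6.2)
  top [271. 267.] 66 (array([ 414.6, -257.7]), array([60.2,  7.4]), -7.5)
  top [304. 267.] 57 (array([ 489. , -310.3]), array([59.7,  6.1]), -4.5)
  top [313. 278.] 64 (array([ 486. , -347.7]), array([59.8,  6.5]), -4.2)
  top [279. 280.] 64 (array([ 410.2, -301.8]), array([59.1,  6.3]), -6.5)
  top [287. 292.] 67 (array([ 406.8, -339.8]), array([60.5,  7. ]), -7.9)
```

>>> {"op": "play_rows", "data": {"series": [[[0,0,0.0255],[0.0507,-0.1158,-0.011],0.5],[[0,0,0.0255],[0.0507,-0.1158,-0.011],0.5],[[0,0,0.0255],[0.0507,-0.1158,-0.011],0.5],[[0,0,0.0255],[0.0507,-0.1158,-0.011],0.5],[[0,0,0.0255],[0.0507,-0.1158,-0.011],0.5],[[0,0,0.0255],[0.0507,-0.1158,-0.011],0.5],[[0,0,0.0255],[0.0507,-0.1158,-0.011],0.5],[[0,0,0.0255],[0.0507,-0.1158,-0.011],0.5],[[0,0,0.0255],[0.0507,-0.1158,-0.011],0.5],[[0,0,0.0255],[0.0507,-0.1158,-0.011],0.5],[[0,0,0.0255],[0.0507,-0.1158,-0.011],0.5],[[0,0,0.0255],[0.0507,-0.1158,-0.011],0.5],[[0,0,0.0255],[0.0507,-0.1158,-0.011],0.5],[[0,0,0.0255],[0.0507,-0.1158,-0.011],0.5],[[0,0,0.0255],[0.0507,-0.1158,-0.011],0.5],[[0,0,0],[0,0,0],0.5],[[0,0,0],[0,0,0],0.5]], "squeeze": 25}}

```text
time_s: 1.52
tcp_pos: [0.4473, 0.009, 0.1809]
ee_rot: [3.14, -0.001, -2.336]
contact_force: [0.5, 0.2, 0.1]
opening: 0.0454
finger_force: 0.0
```

>>> {"op": "play_rows", "data": {"series": [[[0,0,0],[0,0.004,-0.08],0.5],[[0,0,0],[0,0,-0.08],0.5],[[0,0,0],[0,0,-0.08],0.5],[[0,0,0],[0,0,-0.076],0.5],[[0,0,0],[0,0,0],0.5],[[0,0,0],[0,0,0],0],[[0,0,0],[0,0,0],0],[[0,0,0],[0,0,0],0],[[0,0,0],[0,0,0],0],[[0,0,0],[0,0,0],0],[[0,0,0],[0,0,0],0]]}}

```text
time_s: 2.43
tcp_pos: [0.4478, 0.0118, 0.0875]
ee_rot: [-3.14, 0.001, -2.331]
contact_force: [-0.6, -0.2, 4.2]
opening: 0.0121
finger_force: 25.0
```

>>> {"op": "play_rows", "data": {"series": [[[0,0,-0.0325],[0,0,0],0],[[0,0,-0.0325],[0,0,0],0],[[0,0,-0.0325],[0,0,0],0],[[0,0,-0.0325],[0,0,0],0],[[0,0,-0.0325],[0,0,0],0],[[0,0,-0.0325],[0,0,0],0],[[0,0,-0.0325],[0,0,0],0],[[0,0,-0.0325],[0,0,0],0],[[0,0,-0.0325],[0,0,0],0],[[0,0,-0.0325],[0,0,0],0],[[0,0,-0.0325],[0,0,0],0],[[0,0,-0.0325],[0,0,0],0],[[0,0,-0.0325],[0,0,0],0],[[0,0,-0.0325],[0,0,0],0],[[0,0,0],[0,0,0],0],[[0,0,0],[0,0,0],0],[[0,0,0],[0,0,0],0],[[0,0,0],[0,0,0],0]]}}

```text
time_s: 3.93
tcp_pos: [0.448, 0.0098, 0.0875]
ee_rot: [-3.14, 0.004, 2.525]
contact_force: [-0.4, -7.9, 3.9]
opening: 0.0114
finger_force: 25.0
```

>>> {"op": "play_rows", "data": {"series": [[[0,0,0],[0,0,0],0.5],[[0,0,0],[0,0,0],0.5],[[0,0,0],[0,0,0],0.5],[[0,0,0],[0,0,0],0.5],[[0,0,0],[0,0,0.1],0.5],[[0,0,0],[0,0,0.13],0.5],[[0,0,0],[0,0,0.13],0.5],[[0,0,0],[0,0,0],0.5]]}}

```text
time_s: 4.6
tcp_pos: [0.4515, 0.012, 0.2014]
ee_rot: [3.133, 0.011, 2.523]
contact_force: [1.4, -0.5, 0.3]
opening: 0.0453
finger_force: 0.0
```

>>> {"op": "play_rows", "data": {"series": [[[0,0,0.0163],[0.0415,-0.0887,0],0.65],[[0,0,0.0163],[0.0415,-0.0887,0],0.65],[[0,0,0.0163],[0.0415,-0.0887,0],0.65],[[0,0,0.0163],[0.0415,-0.0887,0],0.65],[[0,0,0.0163],[0.0415,-0.0887,0],0.65],[[0,0,0.0163],[0.0415,-0.0887,0],0.65],[[0,0,0.0163],[0.0415,-0.0887,0],0.65],[[0,0,0.0163],[0.0415,-0.0887,0],0.65],[[0,0,0.0163],[0.0415,-0.0887,0],0.65],[[0,0,0.0163],[0.0415,-0.0887,0],0.65],[[0,0,0],[0,0,0],0.65],[[0,0,0],[0,0,0],0.65]]}}

```text
time_s: 5.6
tcp_pos: [0.5718, -0.2551, 0.1936]
ee_rot: [3.141, -0.001, 3.033]
contact_force: [0.2, 0.5, 0.0]
opening: 0.0594
finger_force: 0.0
```

Run:
```python
from h import *
d=shot('top','top1.png'); measure(d,['knob','tray','bin'])
o=shot('side'); 
a=d['image'][130:260,120:420][:,:,::-1]
cv2.imwrite('pics/c1.png',cv2.resize(a,None,fx=2.6,fy=2.6,interpolation=cv2.INTER_CUBIC))
s=arm.observe(); print(s['tcp_pos'],s['ee_rot'],s['q'])
```

```text
tray 4088 (array([520.3, 275.1]), array([243.6, 166.6]), -10.5) z [0.0006 0.0044 0.0197]
bin 1892 (array([625.3, -16.4]), array([135.2, 134.8]), 11.1) z [0.0007 0.0044 0.0495]
binrim 254 (array([625.3, -16.4]), array([135.2, 134.8]), 11.1) z [0.0418 0.0488 0.0522]
knob 77 (array([448.4,  11.4]), array([51.4, 11.9]), -35.1) z [0.0842 0.0884 0.0909]
[ 0.57116047 -0.25350606  0.19407233] [ 3.14044133e+00 -1.46425658e-03  3.03478739e+00] [-4.36440771e-01  4.22334336e-01  1.50030807e+00  6.55093604e-04
  1.22070842e+00 -1.90065621e+00]
```

View pics/c1.png

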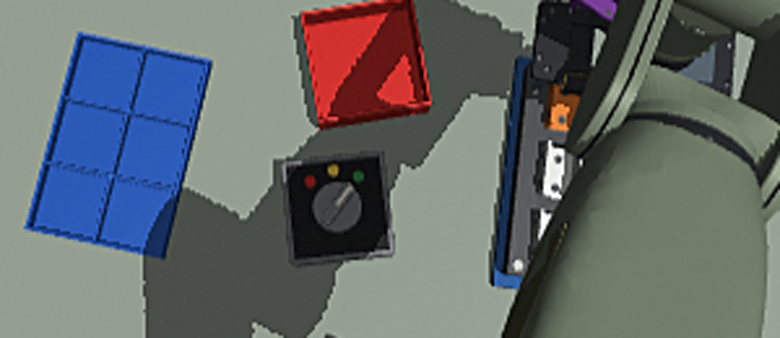

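The crop shows the knob pointer at the green dot (turned 80.7°) and the orange piece under the gripper, next to the row of silvery brackets.

>>> {"op": "play_rows", "data": {"series": [[[0,0,0],[0.013,0,-0.11],0.65],[[0,0,0],[0,0,-0.11],0.65],[[0,0,0],[0,0,-0.11],0.65],[[0,0,0],[0,0,-0.06],0.65],[[0,0,0],[0,0,-0.027],0.65],[[0,0,0],[0,0,0],0.65],[[0,0,0],[0,0,0],0],[[0,0,0],[0,0,0],0],[[0,0,0],[0,0,0],0],[[0,0,0],[0,0,0],0],[[0,0,0],[0,0,0],0],[[0,0,0],[0,0,0],0]], "squeeze": 35}}

```text
time_s: 6.7
tcp_pos: [0.5767, -0.2546, 0.0716]
ee_rot: [-3.141, 0.003, 3.035]
contact_force: [-0.8, 1.5, 6.6]
opening: 0.0419
finger_force: 35.0
```

>>> {"op": "play_rows", "data": {"series": [[[0,0,0],[0,0,0.1],0],[[0,0,0],[0,0,0.12],0],[[0,0,0],[0,0,0.12],0],[[0,0,0],[0.0196,0.098,0],0],[[0,0,0],[0.0196,0.098,0],0],[[0,0,0],[0.0196,0.098,0],0],[[0,0,0],[0.0196,0.098,0],0],[[0,0,0],[0.0196,0.098,0],0],[[0,0,0],[0.0196,0.098,0],0],[[0,0,0],[0.0196,0.098,0],0],[[0,0,0],[0.0196,0.098,0],0],[[0,0,0],[0,0,0],0],[[0,0,0],[0,0,0],0]]}}

```text
time_s: 7.78
tcp_pos: [0.6226, -0.0179, 0.1716]
ee_rot: [-3.141, -0.0, 3.038]
contact_force: [-1.0, -0.2, -0.8]
opening: 0.0414
finger_force: 35.0
```

Run:
```python
from h import *
d=shot('side'); measure(d,['bin','tray'])
s=arm.observe(); print(s['tcp_pos'],s['opening'],s['finger_force'])
```

```text
tray 2481 (array([517.4, 271.6]), array([244. , 172.7]), -10.8) z [-0.0001  0.0051  0.019 ]
bin 1648 (array([619.5,  -4.3]), array([170.3, 138.8]), -78.6) z [0.0006 0.0096 0.0482]
binrim 260 (array([623.4, -20.6]), array([138.8, 136.7]), -79.8) z [0.0409 0.0466 0.0515]
[ 0.62243737 -0.01907478  0.17154096] 0.04189684539354979 34.999297857284546
```

Bin unmoved (rim reading agrees). Lower and release.

>>> {"op": "play_rows", "data": {"series": [[[0,0,0],[0,0,-0.12],0],[[0,0,0],[0,0,-0.12],0],[[0,0,0],[0,0,-0.11],0],[[0,0,0],[0,0,-0.055],0],[[0,0,0],[0,0,0],0],[[0,0,0],[0,0,0],0.65],[[0,0,0],[0,0,0],0.65],[[0,0,0],[0,0,0],0.65],[[0,0,0],[0,0,0.08],0.65],[[0,0,0],[0,0,0.12],0.65],[[0,0,0],[0,0,0.12],0.65],[[0,0,0],[0,0,0.08],0.65],[[0,0,0],[0,0,0],0.65]]}}

```text
time_s: 8.92
tcp_pos: [0.6263, -0.0195, 0.1781]
ee_rot: [3.141, 0.015, 3.035]
contact_force: [-0.4, 1.0, -0.5]
opening: 0.0593
finger_force: 0.0
```

>>> {"op": "play_rows", "data": {"series": [[[0,0,0],[-0.053,-0.0942,0],0.65],[[0,0,0],[-0.053,-0.0942,0],0.65],[[0,0,0],[-0.053,-0.0942,0],0.65],[[0,0,0],[-0.053,-0.0942,0],0.65],[[0,0,0],[-0.053,-0.0942,0],0.65],[[0,0,0],[-0.053,-0.0942,0],0.65],[[0,0,0],[-0.053,-0.0942,0],0.65],[[0,0,0],[-0.053,-0.0942,0],0.65],[[0,0,0],[0,0,0],0.65],[[0,0,0],[0,0,0],0.65]]}}

```text
time_s: 9.75
tcp_pos: [0.4947, -0.2465, 0.1706]
ee_rot: [-3.141, 0.001, 3.032]
contact_force: [-0.4, 1.5, -0.6]
opening: 0.0596
finger_force: 0.0
```

Run:
```python
from h import *
d=shot('top'); o,W,H=measure(d,['bin','tray'])
m=(H[...,0]>6)&(H[...,0]<15)&(H[...,1]>180)&(W[...,1]>-.1)&(W[...,1]<.08)&(W[...,0]>.5)
print('orange',m.sum(),rect(W[m][:,:2]),np.nanmax(W[m][:,2]))
print(arm.observe()['tcp_pos'])
T=np.array([518.8,273.]);a=np.radians(-10.5);R=np.array([[np.cos(a),-np.sin(a)],[np.sin(a),np.cos(a)]])
for x in(-80,0,80):
  for y in(-40,40): print(x,y,np.round(T+R@[x,y],1))
```

```text
tray 4121 (array([517.4, 242.9]), array([244.2, 166.1]), -10.8) z [0.0007 0.0043 0.0198]
bin 1602 (array([625.2, -15.9]), array([135. , 133.9]), 11.3) z [0.0007 0.0046 0.0499]
binrim 249 (array([625.2, -15.9]), array([134.9, 134. ]), 11.3) z [0.0425 0.0488 0.0524]
orange 245 (array([623.9, -19.1]), array([64.3, 44. ]), -6.3) 0.0478983409431013
[ 0.49531745 -0.24549963  0.17053229]
-80 -40 [432.9 248.2]
-80 40 [447.4 326.9]
0 -40 [511.5 233.7]
0 40 [526.1 312.3]
80 -40 [590.2 219.1]
80 40 [604.7 297.8]
```

The orange piece is in the bin (centre 624,-19). The tray has been knocked about 32 mm in -y, so I recompute the pockets. Next I pick the bracket at cavity (0,41).

>>> {"op": "play_rows", "data": {"series": [[[0,0,0],[0.002,0,-0.11],0.65],[[0,0,0],[0,0,-0.11],0.65],[[0,0,0],[0,0,-0.085],0.65],[[0,0,0],[0,0,-0.03],0.65],[[0,0,0],[0,0,0],0.65],[[0,0,0],[0,0,0],0],[[0,0,0],[0,0,0],0],[[0,0,0],[0,0,0],0],[[0,0,0],[0,0,0],0],[[0,0,0],[0,0,0],0],[[0,0,0],[0,0,0.1],0],[[0,0,0],[0,0,0.12],0],[[0,0,0],[0,0,0.12],0],[[0,0,0],[0,0,0],0],[[0,0,0],[0,0,0],0]]}}

```text
time_s: 11.05
tcp_pos: [0.497, -0.2458, 0.1739]
ee_rot: [-3.14, 0.005, 3.035]
contact_force: [0.5, 0.2, -1.0]
opening: 0.0418
finger_force: 35.0
```

>>> {"op": "play_rows", "data": {"series": [[[0,0,-0.0019],[0.025,0.1217,0],0],[[0,0,-0.0019],[0.025,0.1217,0],0],[[0,0,-0.0019],[0.025,0.1217,0],0],[[0,0,-0.0019],[0.025,0.1217,0],0],[[0,0,-0.0019],[0.025,0.1217,0],0],[[0,0,-0.0019],[0.025,0.1217,0],0],[[0,0,-0.0019],[0.025,0.1217,0],0],[[0,0,-0.0019],[0.025,0.1217,0],0],[[0,0,-0.0019],[0.025,0.1217,0],0],[[0,0,-0.0019],[0.025,0.1217,0],0],[[0,0,-0.0019],[0.025,0.1217,0],0],[[0,0,-0.0019],[0.025,0.1217,0],0],[[0,0,-0.0019],[0.025,0.1217,0],0],[[0,0,-0.0019],[0.025,0.1217,0],0],[[0,0,0],[0,0,0],0],[[0,0,0],[0,0,0],0]]}}

```text
time_s: 12.38
tcp_pos: [0.5999, 0.2673, 0.1689]
ee_rot: [-3.139, -0.004, 2.955]
contact_force: [-0.2, -0.4, -2.3]
opening: 0.0415
finger_force: 35.0
```

Run:
```python
from h import *
d=shot('side','s2.png'); o,W,H=measure(d,['tray'])
d=shot('top','t2.png'); o,W,H=measure(d,['tray'])
s=arm.observe();print(s['tcp_pos'],s['ee_rot'],s['opening'])
```

```text
tray 2616 (array([513.1, 222.1]), array([245.3, 172.3]), -10.6) z [0.     0.0051 0.0194]
tray 3188 (array([516. , 224.6]), array([243.9, 164.7]), -10.6) z [0.0006 0.0043 0.0189]
[0.59997699 0.26500013 0.16975867] [-3.13901164e+00 -2.96814056e-03  2.95171565e+00] 0.041822581177934595
```

View pics/s2.png

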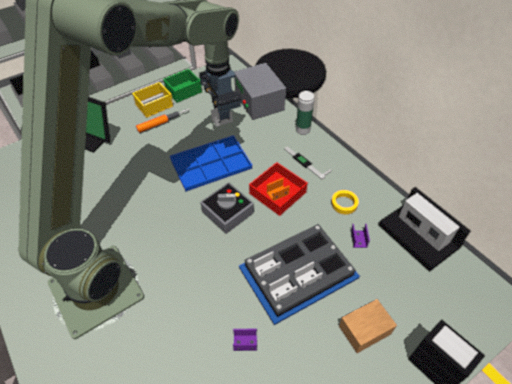

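The side view shows the bracket held over the tray's far pocket, the orange piece in the bin at (278,187), and three brackets left in the die. The tray had still been sliding, so I check that it has stopped.

>>> {"op": "play_rows", "data": {"series": [[[0,0,0],[0,-0.056,0],0],[[0,0,0],[0,0,0],0],[[0,0,0],[0,0,0],0],[[0,0,0],[0,0,0],0]]}}

```text
time_s: 12.82
tcp_pos: [0.6011, 0.2478, 0.1718]
ee_rot: [3.141, 0.0, 2.95]
contact_force: [0.2, -0.5, -1.9]
opening: 0.0414
finger_force: 35.0
```

```bash
cat >> h.py <<'E'
def pockets():
    r=[]
    for n in('top','side'):
        d=shot(n); o,W,H=measure(d,['tray'])
        m=o['tray']; r.append(rect(W[m][:,:2]))
    T=(np.array(r[0][0])+np.array(r[1][0]))/2; a=np.radians(r[0][2]); R=np.array([[np.cos(a),-np.sin(a)],[np.sin(a),np.cos(a)]])
    for x in(-80,0,80):
        for y in(-40,40): print(x,y,np.round(T+R@[x,y],1))
    s=arm.observe();print(s['tcp_pos'],s['ee_rot'],s['opening'])
E
python3 -c "from h import *;pockets()"
```

```text
tray 2607 (array([514. , 217.2]), array([243.1, 149.7]), -10.4) z [0.0006 0.0042 0.0192]
tray 2604 (array([513.3, 222.1]), array([245. , 172.9]), -11.2) z [0.0001 0.0051 0.0193]
-80 -40 [427.7 194.7]
-80 40 [442.2 273.4]
0 -40 [506.4 180.3]
0 40 [520.9 259. ]
80 -40 [585.1 165.9]
80 40 [599.6 244.6]
[0.6011178  0.24861774 0.17183289] [3.14112708e+00 2.18442295e-04 2.95058071e+00] 0.04153675396520236
```

>>> {"op": "play_rows", "data": {"series": [[[0,0,0],[0,0,-0.12],0],[[0,0,0],[0,0,-0.12],0],[[0,0,0],[0,0,-0.11],0],[[0,0,0],[0,0,-0.055],0],[[0,0,0],[0,0,-0.007],0],[[0,0,0],[0,0,0],0],[[0,0,0],[0,0,0],0.65],[[0,0,0],[0,0,0],0.65],[[0,0,0],[0,0,0],0.65],[[0,0,0],[0,0,0.08],0.65],[[0,0,0],[0,0,0.12],0.65],[[0,0,0],[0,0,0.12],0.65],[[0,0,0],[0,0,0.08],0.65],[[0,0,0],[0,0,0],0.65]]}}

```text
time_s: 14.08
tcp_pos: [0.6043, 0.2505, 0.1758]
ee_rot: [3.134, 0.012, 2.952]
contact_force: [0.4, -0.5, 0.1]
opening: 0.0597
finger_force: 0.0
```

>>> {"op": "play_rows", "data": {"series": [[[0,0,0.0018],[-0.0251,-0.128,0],0.65],[[0,0,0.0018],[-0.0251,-0.128,0],0.65],[[0,0,0.0018],[-0.0251,-0.128,0],0.65],[[0,0,0.0018],[-0.0251,-0.128,0],0.65],[[0,0,0.0018],[-0.0251,-0.128,0],0.65],[[0,0,0.0018],[-0.0251,-0.128,0],0.65],[[0,0,0.0018],[-0.0251,-0.128,0],0.65],[[0,0,0.0018],[-0.0251,-0.128,0],0.65],[[0,0,0.0018],[-0.0251,-0.128,0],0.65],[[0,0,0.0018],[-0.0251,-0.128,0],0.65],[[0,0,0.0018],[-0.0251,-0.128,0],0.65],[[0,0,0.0018],[-0.0251,-0.128,0],0.65],[[0,0,0.0018],[-0.0251,-0.128,0],0.65],[[0,0,0.0018],[-0.0251,-0.128,0],0.65],[[0,0,0.0018],[-0.0251,-0.128,0],0.65],[[0,0,0],[0,0,0],0.65],[[0,0,0],[0,0,0],0.65]]}}

```text
time_s: 15.5
tcp_pos: [0.4873, -0.3286, 0.1679]
ee_rot: [3.141, 0.0, 3.033]
contact_force: [0.7, 0.7, 0.9]
opening: 0.0588
finger_force: 0.0
```

```bash
cat >> h.py <<'E'
def intray():
    d=shot('top'); o,W,H=measure(d,['tray','knob'])
    z=W[...,2]; m=(z>.033)&(z<.06)&(W[...,1]>.1)&(W[...,1]<.4)&(W[...,0]>.35)&(W[...,0]<.7)
    n,l,st,c=cv2.connectedComponentsWithStats(m.astype(np.uint8))
    for i in range(1,n):
        if st[i,4]>5: print('flange',rect(W[l==i][:,:2]),np.nanmedian(z[l==i]))
E
python3 -c "from h import *;intray();pockets()"
```

```text
tray 3780 (array([516.1, 225.5]), array([244.1, 166.4]), -10.6) z [0.0006 0.0044 0.0198]
knob 78 (array([448.2,  11.3]), array([51.8, 11.9]), -34.9) z [0.0839 0.088  0.0907]
flange (array([605. , 269.2]), array([58.6,  5.7]), -12.7) 0.04264799372114547
flange (array([597.3, 231.6]), array([57.6,  5. ]), -10.5) 0.04225649173307355
tray 3787 (array([515.8, 225.1]), array([243.6, 165.8]), -10.5) z [0.0008 0.0044 0.0199]
tray 1601 (array([492.3, 225. ]), array([201.5, 171.2]), -10.5) z [0.0001 0.0051 0.0192]
-80 -40 [418.1 200.3]
-80 40 [432.7 279. ]
0 -40 [496.8 185.7]
0 40 [511.3 264.4]
80 -40 [575.4 171.1]
80 40 [590.  249.8]
[ 0.48814699 -0.32569854  0.16797322] [ 3.14084667e+00 -1.78211040e-04  3.03722994e+00] 0.05943329749465048
```

>>> {"op": "play_rows", "data": {"series": [[[0,0,0],[0,-0.002,-0.11],0.65],[[0,0,0],[0,0,-0.11],0.65],[[0,0,0],[0,0,-0.075],0.65],[[0,0,0],[0,0,-0.03],0.65],[[0,0,0],[0,0,0],0.65],[[0,0,0],[0,0,0],0],[[0,0,0],[0,0,0],0],[[0,0,0],[0,0,0],0],[[0,0,0],[0,0,0],0],[[0,0,0],[0,0,0],0],[[0,0,0],[0,0,0.1],0],[[0,0,0],[0,0,0.12],0],[[0,0,0],[0,0,0.12],0],[[0,0,0],[0,0,0],0],[[0,0,0],[0,0,0],0]]}}

```text
time_s: 16.9
tcp_pos: [0.489, -0.3283, 0.175]
ee_rot: [-3.139, 0.005, 3.036]
contact_force: [-0.5, 0.7, -1.6]
opening: 0.042
finger_force: 35.0
```

>>> {"op": "play_rows", "data": {"series": [[[0,0,-0.0016],[0.0069,0.123,0],0],[[0,0,-0.0016],[0.0069,0.123,0],0],[[0,0,-0.0016],[0.0069,0.123,0],0],[[0,0,-0.0016],[0.0069,0.123,0],0],[[0,0,-0.0016],[0.0069,0.123,0],0],[[0,0,-0.0016],[0.0069,0.123,0],0],[[0,0,-0.0016],[0.0069,0.123,0],0],[[0,0,-0.0016],[0.0069,0.123,0],0],[[0,0,-0.0016],[0.0069,0.123,0],0],[[0,0,-0.0016],[0.0069,0.123,0],0],[[0,0,-0.0016],[0.0069,0.123,0],0],[[0,0,-0.0016],[0.0069,0.123,0],0],[[0,0,-0.0016],[0.0069,0.123,0],0],[[0,0,-0.0016],[0.0069,0.123,0],0],[[0,0,-0.0016],[0.0069,0.123,0],0],[[0,0,-0.0016],[0.0069,0.123,0],0],[[0,0,0],[0,0,0],0],[[0,0,0],[0,0,0],0]]}}

```text
time_s: 18.4
tcp_pos: [0.52, 0.264, 0.1703]
ee_rot: [-3.139, -0.003, 2.959]
contact_force: [0.2, -0.6, -1.2]
opening: 0.0413
finger_force: 35.0
```

```bash
python3 -c "
from h import *
d=shot('side','s3.png');measure(d,['tray']);s=arm.observe();print(s['tcp_pos'],s['ee_rot'],s['opening'])"
```

```text
tray 2302 (array([512.8, 221.3]), array([243.6, 171.4]), -10.4) z [0.0003 0.0052 0.0196]
[0.5200075  0.2626034  0.17055982] [-3.13866968e+00 -3.00715989e-03  2.95749857e+00] 0.04169121027057693
```

View pics/s3.png

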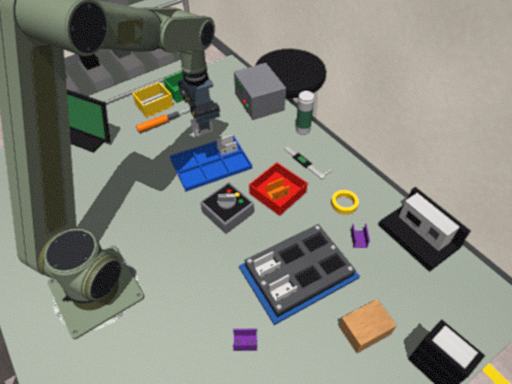

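The side view shows bracket 1 seated in its pocket at (229,146), bracket 2 held above the tray, and two brackets left in the die.

>>> {"op": "play_rows", "data": {"series": [[[0,0,0],[0.003,0,-0.12],0],[[0,0,0],[0,0,-0.12],0],[[0,0,0],[0,0,-0.11],0],[[0,0,0],[0,0,-0.055],0],[[0,0,0],[0,0,-0.007],0],[[0,0,0],[0,0,0],0],[[0,0,0],[0,0,0],0.65],[[0,0,0],[0,0,0],0.65],[[0,0,0],[0,0,0],0.65],[[0,0,0],[0,0,0.08],0.65],[[0,0,0],[0,0,0.12],0.65],[[0,0,0],[0,0,0.12],0.65],[[0,0,0],[0,0,0.08],0.65],[[0,0,0],[0,0,0],0.65]]}}

```text
time_s: 19.62
tcp_pos: [0.5252, 0.2644, 0.1759]
ee_rot: [3.134, 0.011, 2.956]
contact_force: [0.7, -0.3, 0.1]
opening: 0.0594
finger_force: 0.0
```

>>> {"op": "play_rows", "data": {"series": [[[0,0,0.0018],[-0.0248,-0.119,0],0.65],[[0,0,0.0018],[-0.0248,-0.119,0],0.65],[[0,0,0.0018],[-0.0248,-0.119,0],0.65],[[0,0,0.0018],[-0.0248,-0.119,0],0.65],[[0,0,0.0018],[-0.0248,-0.119,0],0.65],[[0,0,0.0018],[-0.0248,-0.119,0],0.65],[[0,0,0.0018],[-0.0248,-0.119,0],0.65],[[0,0,0.0018],[-0.0248,-0.119,0],0.65],[[0,0,0.0018],[-0.0248,-0.119,0],0.65],[[0,0,0.0018],[-0.0248,-0.119,0],0.65],[[0,0,0.0018],[-0.0248,-0.119,0],0.65],[[0,0,0.0018],[-0.0248,-0.119,0],0.65],[[0,0,0.0018],[-0.0248,-0.119,0],0.65],[[0,0,0.0018],[-0.0248,-0.119,0],0.65],[[0,0,0],[0,0,0],0.65],[[0,0,0],[0,0,0],0.65]]}}

```text
time_s: 20.95
tcp_pos: [0.4173, -0.2382, 0.1689]
ee_rot: [3.141, 0.0, 3.031]
contact_force: [-0.0, 0.1, -0.3]
opening: 0.0593
finger_force: 0.0
```

```bash
python3 -c "
from h import *
intray();s=arm.observe();print(s['tcp_pos'],s['ee_rot'],s['opening'])"
```

```text
tray 3451 (array([515.7, 225.3]), array([243.7, 166.7]), -10.6) z [0.0007 0.0045 0.0202]
knob 74 (array([448.2,  11.3]), array([51.3, 11.6]), -35.0) z [0.0859 0.0885 0.0919]
flange (array([605., 269.]), array([59. ,  5.4]), -9.8) 0.04238717126670155
flange (array([597.3, 232.1]), array([59.2,  6.1]), -9.4) 0.04197289618642985
flange (array([525.6, 281.4]), array([59.7,  5.1]), -10.6) 0.04246804525837333
flange (array([517.9, 244.5]), array([58.4,  5.5]), -10.7) 0.042705203971568295
[ 0.41751339 -0.23690888  0.16879683] [ 3.14081646e+00 -1.89777448e-04  3.03317731e+00] 0.059133956805521186
```

>>> {"op": "play_rows", "data": {"series": [[[0,0,0],[0,0,-0.11],0.65],[[0,0,0],[0,0,-0.11],0.65],[[0,0,0],[0,0,-0.08],0.65],[[0,0,0],[0,0,-0.03],0.65],[[0,0,0],[0,0,0],0.65],[[0,0,0],[0,0,0],0],[[0,0,0],[0,0,0],0],[[0,0,0],[0,0,0],0],[[0,0,0],[0,0,0],0],[[0,0,0],[0,0,0],0],[[0,0,0],[0,0,0.1],0],[[0,0,0],[0,0,0.12],0],[[0,0,0],[0,0,0.12],0],[[0,0,0],[0,0,0],0],[[0,0,0],[0,0,0],0]]}}

```text
time_s: 22.25
tcp_pos: [0.4189, -0.2376, 0.1741]
ee_rot: [-3.139, 0.005, 3.035]
contact_force: [-0.2, 0.1, -2.2]
opening: 0.0416
finger_force: 35.0
```

>>> {"op": "play_rows", "data": {"series": [[[0,0,-0.0018],[0.006,0.1224,0],0],[[0,0,-0.0018],[0.006,0.1224,0],0],[[0,0,-0.0018],[0.006,0.1224,0],0],[[0,0,-0.0018],[0.006,0.1224,0],0],[[0,0,-0.0018],[0.006,0.1224,0],0],[[0,0,-0.0018],[0.006,0.1224,0],0],[[0,0,-0.0018],[0.006,0.1224,0],0],[[0,0,-0.0018],[0.006,0.1224,0],0],[[0,0,-0.0018],[0.006,0.1224,0],0],[[0,0,-0.0018],[0.006,0.1224,0],0],[[0,0,-0.0018],[0.006,0.1224,0],0],[[0,0,-0.0018],[0.006,0.1224,0],0],[[0,0,-0.0018],[0.006,0.1224,0],0],[[0,0,-0.0018],[0.006,0.1224,0],0],[[0,0,0],[0,0,0],0],[[0,0,0],[0,0,0],0]]}}

```text
time_s: 23.58
tcp_pos: [0.442, 0.278, 0.1699]
ee_rot: [-3.139, -0.003, 2.959]
contact_force: [-0.9, -0.7, -1.4]
opening: 0.0421
finger_force: 35.0
```

```bash
python3 -c "
from h import *
d=shot('side','s4.png');measure(d,['tray','bin']);s=arm.observe();print(s['tcp_pos'],s['ee_rot'],s['opening'],s['finger_force'])"
```

```text
tray 1987 (array([512.3, 220.2]), array([245.3, 171.7]), -11.9) z [0.0003 0.0054 0.0198]
bin 1409 (array([623.5, -21. ]), array([140.2, 138. ]), 11.0) z [0.0013 0.0213 0.0488]
binrim 296 (array([622.6, -20.4]), array([136.8, 136.3]), -78.6) z [0.0407 0.0463 0.0517]
[0.44191408 0.27675893 0.17011453] [-3.13842864e+00 -2.81015747e-03  2.95762495e+00] 0.04169070455054667 34.99606490135193
```

>>> {"op": "play_rows", "data": {"series": [[[0,0,0],[0.003,0,-0.12],0],[[0,0,0],[0,0,-0.12],0],[[0,0,0],[0,0,-0.11],0],[[0,0,0],[0,0,-0.055],0],[[0,0,0],[0,0,-0.006],0],[[0,0,0],[0,0,0],0],[[0,0,0],[0,0,0],0.65],[[0,0,0],[0,0,0],0.65],[[0,0,0],[0,0,0],0.65],[[0,0,0],[0,0,0.08],0.65],[[0,0,0],[0,0,0.12],0.65],[[0,0,0],[0,0,0.12],0.65],[[0,0,0],[0,0,0.08],0.65],[[0,0,0],[0,0,0],0.65]]}}

```text
time_s: 24.8
tcp_pos: [0.4471, 0.279, 0.1751]
ee_rot: [3.133, 0.01, 2.956]
contact_force: [0.6, -0.9, -0.5]
opening: 0.0597
finger_force: 0.0
```

>>> {"op": "play_rows", "data": {"series": [[[0,0,0.0016],[-0.0071,-0.1242,0],0.65],[[0,0,0.0016],[-0.0071,-0.1242,0],0.65],[[0,0,0.0016],[-0.0071,-0.1242,0],0.65],[[0,0,0.0016],[-0.0071,-0.1242,0],0.65],[[0,0,0.0016],[-0.0071,-0.1242,0],0.65],[[0,0,0.0016],[-0.0071,-0.1242,0],0.65],[[0,0,0.0016],[-0.0071,-0.1242,0],0.65],[[0,0,0.0016],[-0.0071,-0.1242,0],0.65],[[0,0,0.0016],[-0.0071,-0.1242,0],0.65],[[0,0,0.0016],[-0.0071,-0.1242,0],0.65],[[0,0,0.0016],[-0.0071,-0.1242,0],0.65],[[0,0,0.0016],[-0.0071,-0.1242,0],0.65],[[0,0,0.0016],[-0.0071,-0.1242,0],0.65],[[0,0,0.0016],[-0.0071,-0.1242,0],0.65],[[0,0,0.0016],[-0.0071,-0.1242,0],0.65],[[0,0,0.0016],[-0.0071,-0.1242,0],0.65],[[0,0,0],[0,0,0],0.65],[[0,0,0],[0,0,0],0.65]]}}

```text
time_s: 26.3
tcp_pos: [0.4094, -0.3203, 0.1682]
ee_rot: [3.141, -0.0, 3.033]
contact_force: [0.2, 0.4, -1.2]
opening: 0.0595
finger_force: 0.0
```

```bash
python3 -c "
from h import *
intray();s=arm.observe();print(s['tcp_pos'],s['ee_rot'],s['opening'])"
```

```text
tray 3103 (array([515.7, 225.4]), array([244.9, 166.5]), -10.8) z [0.0006 0.0046 0.0201]
knob 77 (array([448.1,  11.3]), array([51. , 11.7]), -34.9) z [0.0838 0.0881 0.092 ]
flange (array([605. , 268.9]), array([59. ,  5.6]), -9.9) 0.042462577630630216
flange (array([597.4, 232.2]), array([57. ,  6.3]), -10.5) 0.0435380060182724
flange (array([525.6, 280.9]), array([59.5,  4.5]), -11.0) 0.04261312898796832
flange (array([517.8, 243.5]), array([58.5,  5.1]), -10.2) 0.04246414193559622
flange (array([446.9, 296. ]), array([58.7,  4.6]), -10.7) 0.042131798112283736
flange (array([440.8, 258.7]), array([58.4,  5.3]), -10.9) 0.04205214065309004
[ 0.40933359 -0.31890866  0.16814497] [ 3.14046130e+00 -8.63862185e-04  3.03471053e+00] 0.05917992503956928
```

>>> {"op": "play_rows", "data": {"series": [[[0,0,0],[0,0,-0.11],0.65],[[0,0,0],[0,0,-0.11],0.65],[[0,0,0],[0,0,-0.078],0.65],[[0,0,0],[0,0,-0.03],0.65],[[0,0,0],[0,0,0],0.65],[[0,0,0],[0,0,0],0],[[0,0,0],[0,0,0],0],[[0,0,0],[0,0,0],0],[[0,0,0],[0,0,0],0],[[0,0,0],[0,0,0],0],[[0,0,0],[0,0,0.1],0],[[0,0,0],[0,0,0.12],0],[[0,0,0],[0,0,0.12],0],[[0,0,0],[0,0,0],0],[[0,0,0],[0,0,0],0]]}}

```text
time_s: 27.6
tcp_pos: [0.4109, -0.3198, 0.1745]
ee_rot: [-3.139, 0.005, 3.036]
contact_force: [0.3, -0.0, -1.1]
opening: 0.0417
finger_force: 35.0
```

>>> {"op": "play_rows", "data": {"series": [[[0,0,-0.0018],[0.0043,0.1234,0],0],[[0,0,-0.0018],[0.0043,0.1234,0],0],[[0,0,-0.0018],[0.0043,0.1234,0],0],[[0,0,-0.0018],[0.0043,0.1234,0],0],[[0,0,-0.0018],[0.0043,0.1234,0],0],[[0,0,-0.0018],[0.0043,0.1234,0],0],[[0,0,-0.0018],[0.0043,0.1234,0],0],[[0,0,-0.0018],[0.0043,0.1234,0],0],[[0,0,-0.0018],[0.0043,0.1234,0],0],[[0,0,-0.0018],[0.0043,0.1234,0],0],[[0,0,-0.0018],[0.0043,0.1234,0],0],[[0,0,-0.0018],[0.0043,0.1234,0],0],[[0,0,-0.0018],[0.0043,0.1234,0],0],[[0,0,-0.0018],[0.0043,0.1234,0],0],[[0,0,0],[0,0,0],0],[[0,0,0],[0,0,0],0]]}}

```text
time_s: 28.93
tcp_pos: [0.4269, 0.2003, 0.1705]
ee_rot: [-3.139, -0.003, 2.961]
contact_force: [0.6, 0.2, -0.9]
opening: 0.0416
finger_force: 35.0
```

```bash
python3 -c "
from h import *
d=shot('side','s5.png');measure(d,['tray']);s=arm.observe();print(s['tcp_pos'],s['ee_rot'],s['opening'],s['finger_force'])"
```

```text
tray 1635 (array([513. , 219.9]), array([245.5, 169. ]), -11.0) z [0.0004 0.0057 0.0197]
[0.42679763 0.19909403 0.17064873] [-3.13908441e+00 -2.89928730e-03  2.95910384e+00] 0.04189075488761634 34.991764426231384
```

View pics/s5.png

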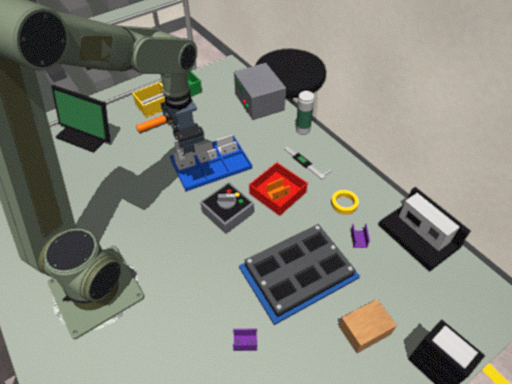

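The side view shows an empty die, three brackets in the tray, and the fourth held over the near pocket with the tray unmoved. I place it.

>>> {"op": "play_rows", "data": {"series": [[[0,0,0],[0.004,0,-0.12],0],[[0,0,0],[0,0,-0.12],0],[[0,0,0],[0,0,-0.11],0],[[0,0,0],[0,0,-0.055],0],[[0,0,0],[0,0,-0.007],0],[[0,0,0],[0,0,0],0],[[0,0,0],[0,0,0],0.6],[[0,0,0],[0,0,0],0.6],[[0,0,0],[0,0,0],0.6],[[0,0,0],[0,0,0.08],0.6],[[0,0,0],[0,0,0.12],0.6],[[0,0,0],[0,0,0.12],0.6],[[0,0,0],[0,0,0.08],0.6],[[0,0,0],[0,0,0],0.6]]}}

```text
time_s: 30.15
tcp_pos: [0.4325, 0.2007, 0.1747]
ee_rot: [3.134, 0.011, 2.957]
contact_force: [1.2, -0.4, 0.8]
opening: 0.0544
finger_force: 0.0
```

>>> {"op": "play_rows", "data": {"series": [[[0,0,-0.017],[0.0083,-0.0786,0],0.5],[[0,0,-0.017],[0.0083,-0.0786,0],0.5],[[0,0,-0.017],[0.0083,-0.0786,0],0.5],[[0,0,-0.017],[0.0083,-0.0786,0],0.5],[[0,0,-0.017],[0.0083,-0.0786,0],0.5],[[0,0,-0.017],[0.0083,-0.0786,0],0.5],[[0,0,-0.017],[0.0083,-0.0786,0],0.5],[[0,0,-0.017],[0.0083,-0.0786,0],0.5],[[0,0,0],[0,0,0],0.5],[[0,0,0],[0,0,0],0.5]]}}

```text
time_s: 30.98
tcp_pos: [0.4489, 0.01, 0.1685]
ee_rot: [3.141, -0.0, 2.528]
contact_force: [-1.2, -0.4, 0.0]
opening: 0.0456
finger_force: 0.0
```

```bash
python3 -c "
from h import *
intray();d=shot('side');measure(d,['knob','tray']);s=arm.observe();print(s['tcp_pos'],s['ee_rot'],s['opening'])
o=shot('top');cv2.imwrite('pics/c6.png',cv2.resize(o['image'][110:250,110:310][:,:,::-1],None,fx=3,fy=3))"
```

```text
tray 2716 (array([515.8, 226.1]), array([243.6, 167. ]), -10.5) z [0.0008 0.0046 0.0205]
knob 2 (array([428.8,  27.6]), array([4.4, 0. ]), 44.5) z [0.0851 0.087  0.0889]
flange (array([605.2, 269.3]), array([58.2,  4.9]), -11.3) 0.04206096974010276
flange (array([597. , 232.2]), array([58. ,  5.5]), -11.1) 0.04289522560270975
flange (array([525.5, 281.3]), array([59.7,  5.2]), -11.5) 0.041972719988102924
flange (array([517.8, 243.8]), array([58.5,  4.7]), -10.3) 0.042861877203215326
flange (array([446.8, 295.4]), array([58.7,  4.8]), -9.1) 0.04279335420113495
flange (array([440.8, 258.2]), array([58.4,  5. ]), -9.4) 0.043015300418896674
flange (array([432.9, 217.6]), array([57.6,  4.7]), -11.3) 0.04286848486742245
flange (array([425.2, 180.4]), array([58.3,  4.5]), -11.7) 0.04342429704259676
tray 391 (array([454.4, 231.9]), array([169.6, 124.4]), 79.5) z [0.0012 0.0114 0.0212]
knob 74 (array([445.4,   6.8]), array([51.4, 14.5]), -34.2) z [0.0824 0.0868 0.0909]
[0.44886211 0.0111378  0.16851589] [ 3.14122723e+00 -3.62991864e-04  2.53043899e+00] 0.045879592041307767
```

View pics/c6.png

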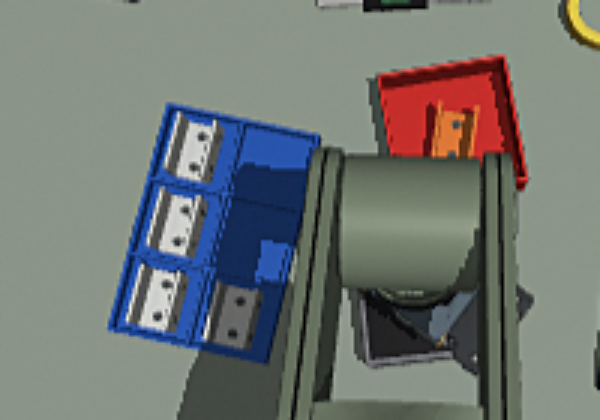

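The crop shows the four brackets each in its own pocket and the orange piece in the bin. Now I turn the selector to yellow.

>>> {"op": "play_rows", "data": {"series": [[[0,0,0],[-0.003,-0.002,-0.1],0.5],[[0,0,0],[0,0,-0.1],0.5],[[0,0,0],[0,0,-0.07],0.5],[[0,0,0],[0,0,0],0.5],[[0,0,0],[0,0,0],0],[[0,0,0],[0,0,0],0],[[0,0,0],[0,0,0],0],[[0,0,0],[0,0,0],0],[[0,0,0],[0,0,0],0],[[0,0,0],[0,0,0],0]], "squeeze": 25}}

```text
time_s: 31.97
tcp_pos: [0.4484, 0.0095, 0.0885]
ee_rot: [-3.141, 0.002, 2.531]
contact_force: [-1.7, -1.9, 4.9]
opening: 0.012
finger_force: 25.0
```

>>> {"op": "play_rows", "data": {"series": [[[0,0,0.028],[0,0,0],0],[[0,0,0.028],[0,0,0],0],[[0,0,0.028],[0,0,0],0],[[0,0,0.028],[0,0,0],0],[[0,0,0.028],[0,0,0],0],[[0,0,0.028],[0,0,0],0],[[0,0,0.028],[0,0,0],0],[[0,0,0.028],[0,0,0],0],[[0,0,0],[0,0,0],0],[[0,0,0],[0,0,0],0],[[0,0,0],[0,0,0],0],[[0,0,0],[0,0,0],0]]}}

```text
time_s: 32.97
tcp_pos: [0.4488, 0.0107, 0.0885]
ee_rot: [3.14, 0.002, -3.052]
contact_force: [-1.5, 1.9, 6.6]
opening: 0.012
finger_force: 25.0
```

>>> {"op": "play_rows", "data": {"series": [[[0,0,0],[0,0,0],0.5],[[0,0,0],[0,0,0],0.5],[[0,0,0],[0,0,0],0.5],[[0,0,0],[0,0,0],0.5],[[0,0,0],[0,0,0.1],0.5],[[0,0,0],[0,0,0.13],0.5],[[0,0,0],[0,0,0.13],0.5],[[0,0,0],[0,0,0],0.5],[[0,0,0],[0,-0.12,0],0.5],[[0,0,0],[0,-0.12,0],0.5],[[0,0,0],[0,-0.12,0],0.5],[[0,0,0],[0,-0.12,0],0.5],[[0,0,0],[0,-0.12,0],0.5],[[0,0,0],[0,-0.12,0],0.5],[[0,0,0],[0,0,0],0.5],[[0,0,0],[0,0,0],0.5],[[0,0,0],[0,0,0],0.5]]}}

```text
time_s: 34.38
tcp_pos: [0.4478, -0.2054, 0.1951]
ee_rot: [3.14, -0.001, -3.05]
contact_force: [-0.4, 1.2, -0.2]
opening: 0.0454
finger_force: 0.0
```

```bash
python3 -c "
from h import *
intray();o=shot('top','t7.png')
m,W,H=measure(o,['bin'])
k=(H[...,0]>6)&(H[...,0]<15)&(H[...,1]>180)&(W[...,1]>-.1)&(W[...,1]<.08)&(W[...,0]>.5)
print('orange',k.sum(),rect(W[k][:,:2]),np.nanmax(W[k][:,2]));print(arm.observe()['tcp_pos'])"
```

```text
tray 2749 (array([516. , 225.1]), array([244. , 165.8]), -10.5) z [0.0008 0.0048 0.0205]
knob 77 (array([448.3,  12.4]), array([51.6, 11.5]), 1.9) z [0.085  0.0881 0.0906]
flange (array([605.5, 269.8]), array([58.9,  6.8]), -11.5) 0.04165621748027348
flange (array([597.6, 232.1]), array([59. ,  5.3]), -9.8) 0.041672298397926744
flange (array([525.6, 281.6]), array([59.3,  5.7]), -10.7) 0.041626665879070046
flange (array([517.9, 243.9]), array([58.3,  4.7]), -10.7) 0.042559116415222364
flange (array([446.8, 296. ]), array([58.4,  5.5]), -11.1) 0.04125353453474134
flange (array([440.7, 258.2]), array([58.3,  5. ]), -11.3) 0.04247384456265202
flange (array([432.8, 217.7]), array([57.4,  4.1]), -10.2) 0.04276628884105127
flange (array([425.2, 180.6]), array([58.2,  4.6]), -10.3) 0.042290838590843594
bin 1579 (array([625. , -16.2]), array([134.7, 134.1]), 11.2) z [0.0008 0.0047 0.0498]
binrim 251 (array([625. , -16.1]), array([134.6, 134.1]), 11.2) z [0.0423 0.0487 0.052 ]
orange 238 (array([624.4, -18.8]), array([65.3, 43.8]), -7.1) 0.048643060292590024
[ 0.4480992  -0.2046963   0.19537496]
```

View pics/t7.png

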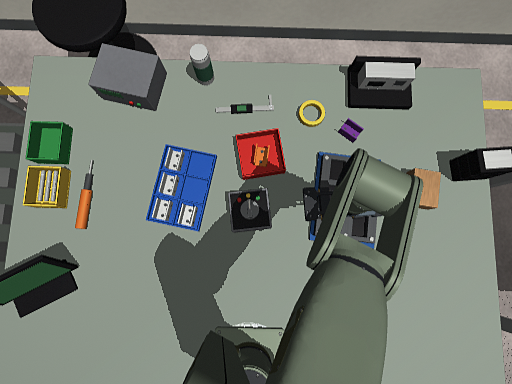

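The top view shows the knob at (249,208) pointing at yellow (about 0.7–0.76 rad), four brackets in their pockets, the orange piece in the bin and the bystanders unmoved. I hand in.

```bash
python3 -c "
from rig import arm
print(arm.job_done())"
```

```text
the job is handed in; nothing more can be done
None
```

The job is handed in: the selector is at yellow, the four silvery brackets that were there are each in their own tray pocket, the orange setup piece is in the red bin, and the last camera check showed the bystanders in place; the hand-in call returned no verdict.

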